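Hang the sweet holder on the counter stand

TASK

Pick up the teal sheet-metal holder and hang it on the white counter stand: press the large end of its keyhole over the stud's head (feel for it, as the stud's exact place along its channel is not known), then slide the holder down past its spring clips until it is fully home on the stud, and let go so that it hangs upright and flat against the panel. Press only gently, because a hard push dents the thin sheet, and leave the tape roll, the stamp, the brown carton and the chocolate bar where they are.

Things in the scene. Friction and masses are not known exactly. Their poses are not given: they have to be found in the camera images.
- holder: Teal open sheet-metal holder, loose, upright on the table; 80 deep (x), 64 wide (y), 96 high, 0.15-0.31 kg. Origin: centre of underside, z up, +x to its flat back plate (3 thick, back face at x=+40). Flat side walls (outer faces y=-32 and +32) are 62 high from the back to x=-22, then slope to 44 at the front; grasp across them from above. Front wall 41 high. Keyhole in the back plate.
- keyhole_large (a point): Centre of the keyhole's round large end (19.2 in diameter), on the holder's back face (holder x=+40, y=0), 62 above the underside; axes as the holder's. From 4 to 11.5 above this centre the opening tapers in to a slot 10 wide, which ends 21.5 above it.
- slot_end (a point): Point on the holder's back face (x=+40, y=0), 80 above the underside and 18 above keyhole_large: the stud's axis lies here when the holder is fully home; axes as the holder's. Two sprung wire clips in front of the plate, 7 below this point, resist the passing stud head with about 5 to 12 N in all, then snap in under it.
- stand: Counter stand, does not move: timber base 110 deep x 190 wide x 16 high, upright white panel 190 wide, its top 164 above the table. Origin: centre of the base at table height (base from x=-60 to +50), z up; +x points from the robot's side into the panel, whose front face lies at x=+10. An aluminium channel across the panel carries one steel stud (see channel_mid).
- channel_mid (a point): Middle of the channel on the panel's front face, 140 above the table; axes as the stand's. The fixed stud points to -x: neck 7 in diameter and 5 long, then a bevelled head 15.6 in diameter and 4 thick, its front 9 from the panel face. Its axis is exactly at this height but anywhere within 14 to either side (y); where is not reported.
- tape_roll: Roll of brown tape, 93 across, 48 high, lying flat; origin at its underside's centre. Bystander.
- price_stamp: Small wooden stamp, 33 x 58 x 76 high; origin at its underside's centre. Bystander.
- mint_box: Brown upright carton, 55 x 63 x 102 high; origin at its underside's centre. Bystander.
- choc_bar: Chocolate bar in a green wrapper, 52 x 150 x 12; origin at its underside's centre. Bystander.
Not all that is in view belongs to the job. There is more than one size of the holder; the job needs the larger.

How it is judged (in metres and radians):
On the way, in this order (a step that is already met when the one before it is completed fails the run):
1. the holder is lifted clear of the table (height (world z) of holder above 0.03 m), for 0.1 s.
2. the large end of the keyhole is over the stud's head and the back plate is against the panel (within 3.5 mm), not yet slid down (x of keyhole_large in the frame of channel_mid above -0.0035 m and z of keyhole_large in the frame of channel_mid between -0.008 and 0.008 m and y of keyhole_large in the frame of channel_mid between -0.022 and 0.022 m), for 0.1 s.
3. the holder is slid down fully home (within 3 mm) while still held (z of slot_end in the frame of channel_mid between -0.004 and 0.003 m and x of slot_end in the frame of channel_mid above -0.004 m and contact force between the fingers and holder above 1 N), for 0.1 s.
At the end, for the whole second after the job is handed in: The holder hangs released and at rest on the stud: slot_end within 3 mm above (4 mm below) the stud's height, its back plate within 4 mm of the panel face, within 18 mm of the channel's middle, upright and square to the panel within 0.1 rad (z of slot_end in the frame of channel_mid between -0.004 and 0.003 m and x of slot_end in the frame of channel_mid between -0.004 and 0.003 m and y of slot_end in the frame of channel_mid between -0.018 and 0.018 m and angle between holder's own z axis and vertical below 0.1 rad and angle between the x axis of holder and the x axis of stand, either way round below 0.1 rad and contact force between the fingers and holder below 0.1 N and linear speed of holder below 0.02 m/s); the robot touches nothing.
It fails at once if the holder is pressed on the stand or its stud with more than 40 N (contact force between holder and stand above 40 N).
It fails at once if the tape roll is moved more than 20 mm (distance of tape_roll from where it was at the start of the episode above 0.02 m).
It fails at once if the stamp is moved more than 20 mm (distance of price_stamp from where it was at the start of the episode above 0.02 m).
It fails at once if the brown carton is moved more than 20 mm (distance of mint_box from where it was at the start of the episode above 0.02 m).
It fails at once if the chocolate bar is moved more than 20 mm (distance of choc_bar from where it was at the start of the episode above 0.02 m).
It also fails if it takes over 69 s, if anything falls off the work surface, if the arm or the gripper's body presses on something with over 40 N, if the wrist force passes 120 N, or if a joint passes its speed limit or range.

ROBOT

A 6-joint arm with a two-finger parallel gripper is mounted at the origin on a cart in front of the work surface, level with it; the furniture and walls round the work are solid. World frame = base frame: x ahead of the robot, y to its left, z up, the work surface at z = 0. Lengths are in m, angles in degrees, forces in N, time in s.
With the tool pointing down it reaches from about 0.275 to 0.725 m from the base axis. Payload 5.6 kg.
Tool frame: the origin (TCP) lies at the very end of the fingers, on their centre line; the grasp point (between the pads) lies 19 mm behind it; z points along the fingers, y is the line along which they close (so a half turn about z gives the same grasp; the last joint's range is limited). The gripper opens to 85 mm and grips with 20 to 120 N. Pads are 22 mm wide; open, the fingers measure 114 mm over their backs; the gripper's body (76 mm by 85 mm) begins 54 mm behind the grasp point. The pads swing forward as they close: fully open they stand 13 mm farther back than shut.
Start: joints at [90.848, 14.616, 6.199, 0, -81.583, -16.306], TCP at [0.147, 0.53, 0.231] pointing down, gripper open.
Joint ranges: [-168.99, 168.99], [-69.2, 112.95], [-62.41, 85.93], [-164.36, 98.24], [-168.68, -3.75], [-174.98, 174.98]. Speed limits (degrees/s): [147.25, 147.25, 180, 180, 180, 180].

INTERFACE

Orientations are given as [roll, pitch, yaw] about the fixed x, y, z axes, in that order (R = Rz(yaw) Ry(pitch) Rx(roll)).
In Python, from plant import manip, imaging, job gives the robot as it stands.
- The arm moves only by the tool move_arm, never from a script. Its argument "deltas" is a list of rows, each a list of 6 numbers: the shift along the tool's x, y, z in mm, then the turn, a rotation vector about the tool's x, y, z in rad. In form: [[tx, ty, tz, ax, ay, az], ...]. A call has exactly 10 rows; each row is the pose to reach, as a shift and turn from the pose commanded when the call began, along the tool's axes at that moment; what a row does not reach only later rows make up. A row lasts 1/8 s, in which the tool goes at most 62.5 mm and 10.7 degrees, less where a joint would pass 70% of its speed; a pose out of reach is approached as far as the arm can. A call with a gripper value outside its range is refused whole. "hand" is the closure, from 0 (fully open) to 1 (shut), set as the call begins (left out, the last holds). The fingers move at their own pace and stop on an object; the grip force is fixed at half the most. Time passes only in rows, so rows that repeat a pose let the fingers close, or fill a call up. It gives the time, the measured TCP pose, the force, the opening and the grip force at its end, in the units of the state.
- manip.get_obs(): the state, without advancing time (a new reading comes with each control period).
- imaging.get_image(name): name is "side" or "top" or "wrist"; returns a dict with "image" (384x512x3 uint8, red, green, blue), "mtx" (3x3 intrinsics, pixels), "distortion" ([k1, k2, p1, p2, k3] as OpenCV has them; the pictures are not rectified), "T" (4x4, takes a point from camera to world coordinates); the wrist camera has in their place "T_tool_cam" (4x4, takes a point from camera to tool coordinates, whose origin is the TCP and whose axes are the flange's). Camera axes: x right, y down, z forward; pixel columns grow to the right and rows downward; lengths in m; the calibration is good to about 2 mm. A picture is of the moment at which its call begins: read the wrist's pose just before it. There is no depth.
- job.sign_off(): hands the job in; it is judged then, once.
Trained networks look in a picture, given as the dict that the camera call returned (one of the last four; its "shot" number tells which), for a name from the list of things; names that differ only in an ending like _2 or _b are one class to them, and where a whole thing is asked for, a point or a joint stands for the part that bears it (a point fixed in the world has none). Each returns a list of dicts, best first, with "confidence" (0 to 1); they miss things now and then, are a little off and sometimes report something else, mostly with a low value. They report only what shows in the picture. A call takes as long as a camera call. They do not tell look-alikes from the thing itself.
- imaging.silhouettes(picture, target): "pixels" (384x512 bool, what is visible of it).
- imaging.place_of(picture, target): "location" ([x, y, z] in m, in the coordinates of the camera as it stood for that picture, good to about 4 mm: a listed point, or the origin of a listed thing).
The state is a dict: "clock": time; "q": joint angles; "qvel": joint speeds; "joint_torque": joint torques, N m; "position": TCP position; "tool_rot": TCP orientation; "wrist_force": force on the tool from outside, world axes, zero at the start; "ft_torque": the same for the moment, N m; "width": finger opening in m; "finger_force": force on a finger pad.
Only numpy, scipy, OpenCV 4.12 (cv2) and the standard library are available. Lean on these libraries where they do the work, as an engineer would, in place of code of your own. Each camera call takes 0.05 s, during which the arm holds its last target. There are 200 camera calls.

## Working session

There is one attempt and no reset: what is moved stays moved. The work goes in short steps, Python scripts to look and compute and a tool call to move; the robot and the scene stay as the last step left them, time stands still between calls to the robot, and variables do not carry over. Pictures are saved under pics/ and viewed, at most 10 in all, crops included, and the job is handed in when it is done.

Besides the shell and the picture viewer there is one more tool, called after "Call:" in YAML: its name, and indented under it one key for each argument. move_arm: Moves the arm, as the interface text tells. Its arguments: {"type":"object","properties":{"deltas":{"type":"array"},"hand":{"type":"number"}},"required":["deltas"]}

```bash
mkdir -p pics
cat > h.py <<'E'
import numpy as np, cv2
from scipy.spatial.transform import Rotation as R
from plant import manip, imaging, job
np.set_printoptions(precision=4, suppress=True)
def tool():
    o=manip.get_obs(); T=np.eye(4); T[:3,3]=o["position"]; T[:3,:3]=R.from_euler("xyz",o["tool_rot"],degrees=True).as_matrix(); return T,o
def shot(n):
    T,o=tool(); p=imaging.get_image(n)
    p["W"]=T@np.array(p["T_tool_cam"]) if n=="wrist" else np.array(p["T"]); return p
def save(p,f): cv2.imwrite("pics/"+f,p["image"][:,:,::-1])
def places(p,t):
    return [(round(d["confidence"],2),(p["W"]@np.r_[d["location"],1])[:3]) for d in imaging.place_of(p,t)]
def proj(p,X):
    C=np.linalg.inv(p["W"]); Xc=np.atleast_2d(X)@C[:3,:3].T+C[:3,3]
    return cv2.projectPoints(Xc,np.zeros(3),np.zeros(3),np.array(p["mtx"]),np.array(p["distortion"]))[0].reshape(-1,2)
def ray(p,uv):
    q=cv2.undistortPoints(np.float64(uv).reshape(-1,1,2),np.array(p["mtx"]),np.array(p["distortion"])).reshape(-1,2)
    return p["W"][:3,3], np.c_[q,np.ones(len(q))]@p["W"][:3,:3].T
def plane(p,uv,z):
    o,d=ray(p,uv); return o+d*((z-o[2])/d[:,2])[:,None]
E
python3 - <<'E'
from h import *
T,o=tool(); print(o)
for n in("side","top"):
    p=shot(n); save(p,n+"1.png"); print(n,p["W"][:3,3],p["W"][:3,2])
    for t in("holder","keyhole_large","slot_end","stand","channel_mid","tape_roll","price_stamp","mint_box","choc_bar"):
        for c,x in places(p,t): print(t,c,x,proj(p,x)[0])
a=cv2.imread("pics/side1.png");b=cv2.imread("pics/top1.png")
E
```

```text
{'clock': 0.0, 'q': array([ 90.8478,  14.6535,   6.1302,  -0.0274, -81.5847, -16.3042]), 'qvel': array([-0.0425,  0.103 , -0.074 , -0.0813, -0.0572, -0.0596]), 'joint_torque': array([ -0.0006, -38.6623,  23.794 ,   5.3649,  -0.0062,  -0.    ]), 'position': array([0.1464, 0.5296, 0.2304]), 'tool_rot': array([179.8888,  -0.0043, -15.4604]), 'wrist_force': array([-0.1735, -0.0845, -0.2723]), 'ft_torque': array([-0.0487, -0.0088,  0.0289]), 'finger_force': 0.0, 'width': 0.08543174962972229}
side [-0.0479 -0.9308  0.7518] [ 0.4651  0.7099 -0.529 ]
holder 0.88 [ 0.5111 -0.1538  0.0001] [262.2783 230.3339]
holder 0.63 [ 0.4738 -0.2936  0.0009] [278.7934 260.1078]
holder 0.43 [0.5104 0.0329 0.1379] [232.1402 167.8742]
keyhole_large 0.95 [ 0.4876 -0.1333  0.0471] [252.8871 217.3867]
keyhole_large 0.82 [ 0.5119 -0.3006  0.0603] [292.4162 241.0141]
slot_end 0.9 [ 0.4873 -0.1359  0.0603] [253.3611 214.377 ]
slot_end 0.69 [ 0.5089 -0.3018  0.0787] [292.3324 236.5349]
stand 0.69 [ 0.4973  0.0351 -0.0028] [228.8342 203.637 ]
stand 0.67 [ 0.4725 -0.2926 -0.0001] [278.1868 260.312 ]
stand 0.35 [ 0.50
[... 668 characters left out ...]
0026] [294.1533 195.7981]
keyhole_large 0.89 [ 0.5129 -0.3022  0.0618] [338.5005 192.998 ]
keyhole_large 0.56 [ 0.4871 -0.1389  0.0451] [289.2257 200.6516]
keyhole_large 0.28 [ 0.6045 -0.2516 -0.0032] [320.8092 170.9755]
slot_end 0.81 [ 0.5121 -0.3048  0.0792] [340.0766 192.1416]
slot_end 0.6 [ 0.4902 -0.136   0.0576] [288.5787 198.9916]
stand 0.73 [ 0.4968  0.0373 -0.0016] [237.5054 199.559 ]
channel_mid 0.96 [0.507  0.037  0.1396] [235.7023 187.8096]
tape_roll 0.65 [ 0.5576  0.3161 -0.0022] [158.3192 181.0472]
price_stamp 0.54 [ 0.396  -0.1181  0.0041] [282.2378 229.0857]
mint_box 0.57 [ 0.6034 -0.2504 -0.0016] [320.5324 171.1802]
choc_bar 0.68 [ 0.4867 -0.4203 -0.0007] [369.9881 204.7915]
```

View pics/side1.png

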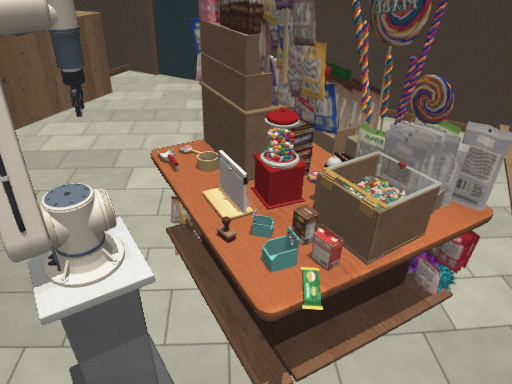

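View pics/top1.png

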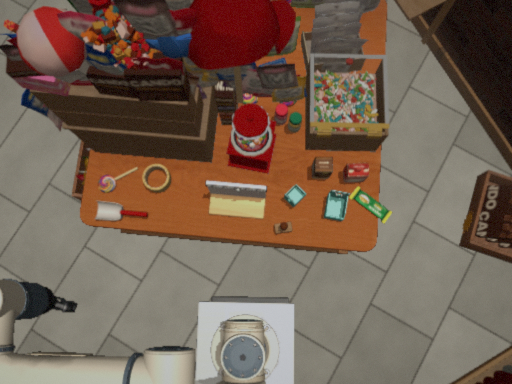

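Candidates for the holder are the larger teal bin, top (336,206) / side (281,253), and the smaller teal bin, top (294,195) / side (262,226). By size and keyhole height (0.061 vs 0.046 m) the larger is at about (0.473,-0.297). The white stand is at top (237,195) and the chocolate bar sits right beside the larger bin at top (370,205).

```bash
cat >> h.py <<'E'
def delta(p0,yaw0,p1,yaw1):
    "tool-axes shift (mm) and z turn (rad) between tool-down poses"
    r0=R.from_euler("xyz",[180,0,yaw0],degrees=True); r1=R.from_euler("xyz",[180,0,yaw1],degrees=True)
    return np.r_[r0.inv().apply((np.array(p1)-p0)*1000),(r0.inv()*r1).as_rotvec()]
E
python3 - <<'E'
from h import *
a=cv2.imread("pics/side1.png")[190:310,190:340];b=cv2.imread("pics/top1.png")[160:240,270:400]
f=lambda i:cv2.resize(i,(390*2,290),interpolation=cv2.INTER_CUBIC)
cv2.imwrite("pics/crop1.png",np.hstack([cv2.resize(a,(400,320),interpolation=2),cv2.resize(b,(400,320),interpolation=2)]))
p=shot("wrist"); print(np.array(p["T_tool_cam"]),p["mtx"])
P=[.147,.53,.231]
print(delta(P,-15.458,[.36,.036,.30],0))
E
```

```text
[[ 0.0003 -0.946  -0.3243  0.0836]
 [ 1.      0.0002  0.0004  0.0007]
 [-0.0003 -0.3243  0.946  -0.1415]
 [ 0.      0.      0.      1.    ]] [[320.0364   0.     249.1953]
 [  0.     320.0364 183.613 ]
 [  0.       0.       1.    ]]
[336.9617 419.3588 -69.       0.       0.      -0.2698]
```

View pics/crop1.png

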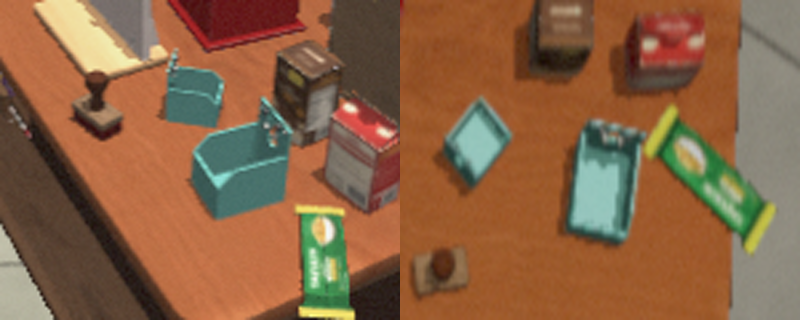

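Call:
move_arm:
  deltas:
    - [45, 39, -15, 0, 0, 0.174]
    - [90, 77, -30, 0, 0, 0.349]
    - [136, 116, -45, 0, 0, 0.523]
    - [181, 155, -60, 0, 0, 0.698]
    - [226, 194, -75, 0, 0, 0.872]
    - [272, 232, -89, 0, 0, 1.047]
    - [317, 271, -89, 0, 0, 1.221]
    - [362, 310, -89, 0, 0, 1.396]
    - [407, 349, -89, 0, 0, 1.57]
    - [453, 387, -89, 0, 0, 1.745]
  hand: 0

```text
clock: 2.3
position: [0.4808, 0.0345, 0.3206]
tool_rot: [-180.0, 0.0, -115.8]
wrist_force: [0.4, 2.3, 0.0]
width: 0.0849
finger_force: 0.0
```

Call:
move_arm:
  deltas:
    - [0, 0, 0, 0, 0, 0.17]
    - [0, 0, 0, 0, 0, 0.34]
    - [0, 0, 0, 0, 0, 0.51]
    - [0, 0, 0, 0, 0, 0.68]
    - [0, 0, 0, 0, 0, 0.85]
    - [0, 0, 0, 0, 0, 1.0]
    - [0, 0, 0, 0, 0, 1.126]
    - [0, 0, 0, 0, 0, 1.126]
    - [0, 0, 0, 0, 0, 1.126]
    - [0, 0, 0, 0, 0, 1.126]

```text
clock: 3.55
position: [0.48, 0.0364, 0.3203]
tool_rot: [-180.0, -0.0, -179.9]
wrist_force: [0.2, 0.0, 0.4]
width: 0.0853
finger_force: 0.0
```

Run:
```python
from h import *
T,o=tool(); print(o["position"],o["tool_rot"],o["q"],o["clock"])
p=shot("wrist"); save(p,"w1.png")
for t in("stand","channel_mid"):
    for c,x in places(p,t): print(t,c,x,proj(p,x)[0])
```

```text
[0.48   0.0364 0.3203] [-179.9983   -0.0004 -179.8782] [  23.0389    6.1202    8.4733    0.0014  -92.3541 -112.9171] 3.55
stand 0.63 [0.4967 0.0362 0.0039] [249.6072 147.0241]
channel_mid 0.67 [0.4993 0.0367 0.1392] [250.1407 176.9951]
```

View pics/w1.png

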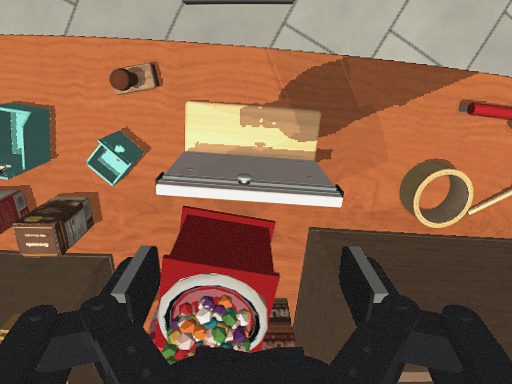

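Run:
```python
import cv2
a=cv2.imread("pics/w1.png")[92:217,150:350]
cv2.imwrite("pics/crop2.png",cv2.resize(a,(800,500),interpolation=cv2.INTER_CUBIC))
```

```text
(no output)
```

View pics/crop2.png

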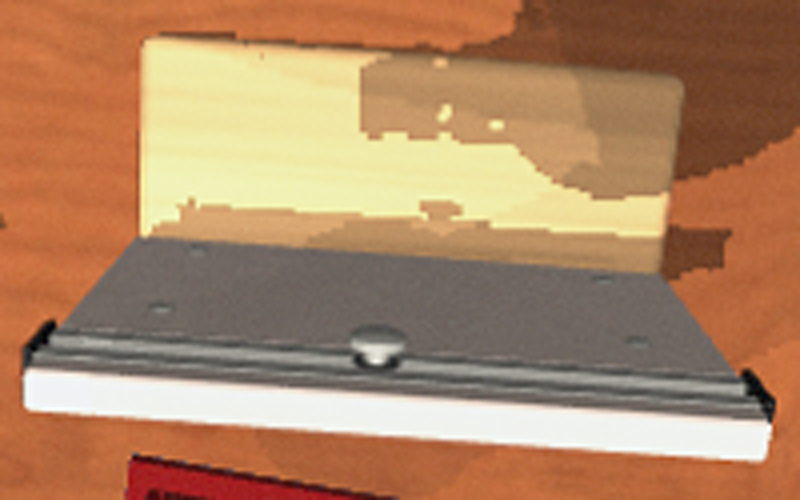

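Run:
```python
from h import *
from scipy.optimize import least_squares
p=shot("wrist")
uv=np.array([[25,367],[771,419],[25,410],[769,462],[140,237],[661,273],[142,37],[685,78]])/4+[150-.375,92-.375]
L=np.array([[10,-95,164],[10,95,164],[22,-95,164],[22,95,164],[10,-95,16],[10,95,16],[-60,-95,16],[-60,95,16]])/1e3
idx=[0,1,4,5,6,7]
def X(v,l): return R.from_euler("z",v[2],degrees=True).apply(l)+[v[0],v[1],v[3]]
f=lambda v:(proj(p,X(v,L[idx]))-uv[idx]).ravel()
s=least_squares(f,[.497,.036,-3.5,0],loss="soft_l1"); print(s.x,f(s.x).reshape(-1,2).round(1))
v=s.x; v0=np.r_[s.x[:3],0]
for y in np.arange(-14,15,2): print(y,proj(p,X(v,np.array([[.003,y/1e3,.140]])))[0].round(1),end=";")
print("stud px",np.array([378,342])/4+[149.6,91.6])
print("chan",X(v,np.array([[.01,0,.14]])))
# top cam check
q=shot("top"); save(q,"top2.png")
```

```text
[ 0.4972  0.0372 -4.0767 -0.006 ] [[ 0.3  0.1]
 [ 0.  -0.1]
 [-0.4 -0.4]
 [-0.3 -0.2]
 [-0.2  0.2]
 [ 0.4  0.2]]
-14 [237.4 175.3];-12 [239.2 175.5];-10 [241.1 175.6];-8 [242.9 175.7];-6 [244.8 175.9];-4 [246.7 176. ];-2 [248.5 176.1];0 [250.4 176.2];2 [252.2 176.4];4 [254.1 176.5];6 [255.9 176.6];8 [257.8 176.8];10 [259.7 176.9];12 [261.5 177. ];14 [263.4 177.2];stud px [244.1 177.1]
chan [[0.5071 0.0365 0.134 ]]
```

Call:
move_arm:
  deltas:
    - [5, -42, 0, 0, 0, 0.02]
    - [10, -84, 0, 0, 0, 0.04]
    - [15, -126, 8, 0, 0, 0.06]
    - [20, -168, 16, 0, 0, 0.08]
    - [25, -210, 24, 0, 0, 0.1]
    - [30, -252, 36, 0, 0, 0.122]
    - [35, -294, 48, 0, 0, 0.122]
    - [40, -333, 60, 0, 0, 0.122]
    - [40, -333, 60, 0, 0, 0.122]
    - [40, -333, 60, 0, 0, 0.122]

```text
clock: 5.05
position: [0.4404, -0.2966, 0.2604]
tool_rot: [-180.0, 0.0, 173.0]
wrist_force: [-0.9, 0.2, -0.5]
width: 0.085
finger_force: 0.0
```

Run:
```python
from h import *
T,o=tool(); print(o["position"],o["tool_rot"],o["clock"])
p=shot("wrist"); save(p,"w2.png")
for t in("holder","keyhole_large","slot_end","choc_bar","mint_box"):
    for c,x in places(p,t): print(t,c,x,proj(p,x)[0])
m=imaging.silhouettes(p,"holder")
for d in m:
    r,c=np.nonzero(d["pixels"]); print(d["confidence"],c.min(),c.max(),r.min(),r.max())
r0,c0=60,120
a=cv2.imread("pics/w2.png")[80:280,120:387]
cv2.imwrite("pics/crop3.png",cv2.resize(a,(801,600),interpolation=cv2.INTER_CUBIC)[:,:800])
```

```text
[ 0.4404 -0.2966  0.2604] [-179.9966    0.012   173.0394] 5.05
holder 0.65 [ 0.4762 -0.2971 -0.0041] [252.6775 169.4572]
holder 0.56 [ 0.5076 -0.1576 -0.0024] [358.5425 180.1889]
keyhole_large 0.98 [ 0.4909 -0.1342  0.0492] [391.8826 178.3503]
keyhole_large 0.75 [ 0.512  -0.3048  0.0626] [250.3146 215.8136]
slot_end 0.97 [ 0.4849 -0.1367  0.0607] [394.0508 176.6733]
slot_end 0.67 [ 0.5123 -0.3038  0.085 ] [251.2938 224.487 ]
choc_bar 0.97 [ 0.4867 -0.4218 -0.0024] [161.8734 188.0569]
mint_box 0.83 [ 0.6013 -0.2493  0.0036] [296.3262 250.8025]
0.94 223 283 135 228
0.92 330 409 155 218
```

View pics/crop3.png

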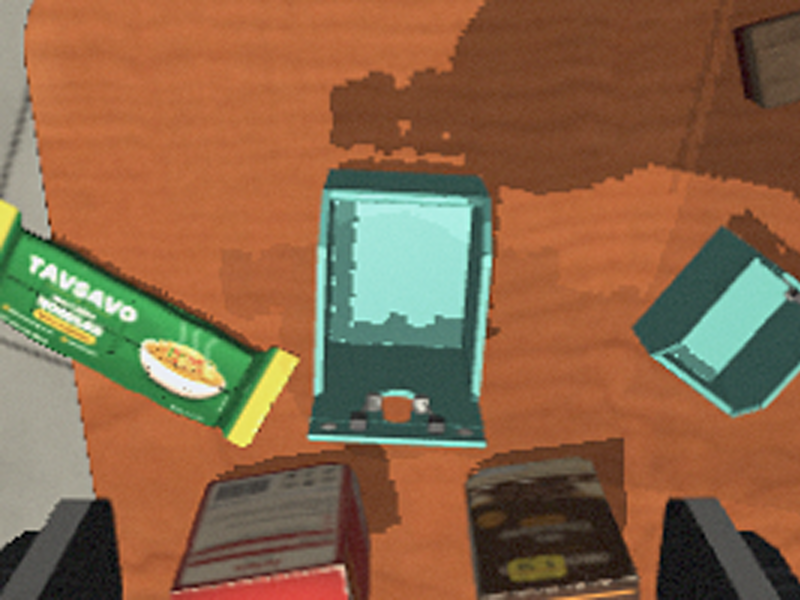

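Run:
```python
from h import *
from scipy.optimize import least_squares
p=shot("wrist")
uv=np.array([[331,171],[483,177.5],[323,191],[491,194],[308,440],[486,446],[317,249],[492,257]])/3+[120-.33,80-.33]
L=np.array([[-40,-32,0],[-40,32,0],[-40,-32,43],[-40,32,43],[40,-32,96],[40,32,96],[-22,-32,62],[-22,32,62]])/1e3
def X(v,l): return R.from_euler("z",v[2],degrees=True).apply(l)+[v[0],v[1],v[3] if len(v)>3 else 0]
f=lambda v:(proj(p,X(v,L))-uv).ravel()
for v0 in([.474,-.297,-7],[.474,-.297,-7,0]):
    s=least_squares(f,v0,loss="soft_l1"); print(s.x,f(s.x).reshape(-1,2).round(1).tolist())
    v=s.x
y=v[2]; 
for xg in(-.008,):
    g=X(v[:3],np.array([[xg,0,.0]]))[0]; print(g,delta([.44,-.297,.26],173.0,[g[0],g[1],.024],180+y))
```

```text
[ 0.4726 -0.2956 -9.5586] [[-0.5, -0.8], [-0.7, -0.6], [-0.0, -0.6], [0.0, 1.0], [-0.1, 0.8], [0.6, 1.3], [0.4, -0.3], [0.1, -0.3]]
[ 0.4737 -0.2957 -9.5401 -0.004 ] [[-0.2, -0.5], [-1.0, -0.3], [0.3, -0.3], [-0.3, 1.3], [0.3, 0.1], [0.2, 0.6], [0.7, -0.2], [-0.2, -0.3]]
[ 0.4658 -0.2943  0.    ] [-25.3014   5.7774 236.      -0.      -0.       0.0443]
```

Call:
move_arm:
  deltas:
    - [-9, 2, 20, 0, 0, 0.015]
    - [-18, 4, 45, 0, 0, 0.03]
    - [-25, 6, 75, 0, 0, 0.045]
    - [-25, 6, 105, 0, 0, 0.045]
    - [-25, 6, 135, 0, 0, 0.045]
    - [-25, 6, 165, 0, 0, 0.045]
    - [-25, 6, 195, 0, 0, 0.045]
    - [-25, 6, 220, 0, 0, 0.045]
    - [-25, 6, 236, 0, 0, 0.045]
    - [-25, 6, 236, 0, 0, 0.045]

```text
clock: 6.7
position: [0.465, -0.2933, 0.0232]
tool_rot: [180.0, -0.2, 170.5]
wrist_force: [-0.1, 0.5, 0.2]
width: 0.0854
finger_force: 0.0
```

Run:
```python
from h import *
T,o=tool(); print(o["position"],o["tool_rot"],o["wrist_force"],o["clock"])
p=shot("wrist"); save(p,"w3.png")
```

```text
[ 0.465  -0.2933  0.0232] [179.9756  -0.1582 170.4855] [-0.1407  0.5444  0.219 ] 6.7
```

View pics/w3.png

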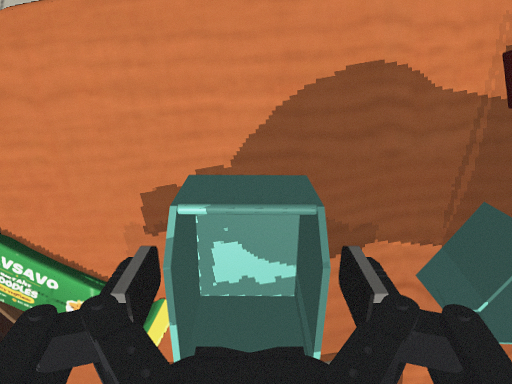

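Fingers straddle the holder's walls (columns 165 and 329) with the pads at 157 and 342; nothing else is between them. Closing.

Call:
move_arm:
  deltas:
    - [0, 0, 0, 0, 0, 0]
    - [0, 0, 0, 0, 0, 0]
    - [0, 0, 0, 0, 0, 0]
    - [0, 0, 0, 0, 0, 0]
    - [0, 0, 0, 0, 0, 0]
    - [0, 0, 0, 0, 0, 0]
    - [0, 0, 0, 0, 0, 0]
    - [0, 0, 0, 0, 0, 0]
    - [0, 0, 0, 0, 0, 0]
    - [0, 0, 0, 0, 0, 0]
  hand: 1

```text
clock: 8.0
position: [0.4668, -0.2941, 0.0257]
tool_rot: [-180.0, 0.1, 170.5]
wrist_force: [-0.2, 0.4, 5.5]
width: 0.0629
finger_force: 67.4
```

Call:
move_arm:
  deltas:
    - [0, 0, -30, 0, 0, 0]
    - [0, 0, -70, 0, 0, 0]
    - [3, 10, -115, 0, 0, 0]
    - [15, 50, -160, 0, 0, -0.015]
    - [29, 100, -196, 0, 0, -0.03]
    - [43, 150, -196, 0, 0, -0.05]
    - [57, 200, -196, 0, 0, -0.07]
    - [71, 250, -196, 0, 0, -0.085]
    - [84, 296, -196, 0, 0, -0.095]
    - [91, 319, -196, 0, 0, -0.095]

```text
clock: 9.25
position: [0.4278, 0.0379, 0.2199]
tool_rot: [180.0, -0.1, 176.0]
wrist_force: [0.5, -0.2, -1.6]
width: 0.0635
finger_force: 67.1
```

Call:
move_arm:
  deltas:
    - [0, 0, 5, 0, 0, 0]
    - [0, 0, 20, 0, 0, 0]
    - [0, 0, 38, 0, 0, 0]
    - [0, 0, 56, 0, 0, 0]
    - [0, 0, 74, 0, 0, 0]
    - [0, 0, 92, 0, 0, 0]
    - [0, 0, 106, 0, 0, 0]
    - [0, 0, 114, 0, 0, 0]
    - [0, 0, 118, 0, 0, 0]
    - [0, 0, 118, 0, 0, 0]

```text
clock: 10.5
position: [0.4289, 0.0358, 0.1023]
tool_rot: [-180.0, -0.0, 175.9]
wrist_force: [0.9, 0.2, -2.4]
width: 0.0634
finger_force: 67.1
```

Run:
```python
from h import *
s=shot("side"); save(s,"s3.png"); q=shot("top"); p=shot("wrist"); save(p,"w4.png")
for n,c in(("side",s),("top",q),("wrist",p)):
    for t in("holder","keyhole_large","slot_end","channel_mid","stand"):
        for k,x in places(c,t): print(n,t,k,x,proj(c,x)[0])
T,o=tool(); print(o["position"],o["tool_rot"],o["wrist_force"],o["width"],o["clock"])
a=cv2.imread("pics/s3.png")[120:240,180:300]
b=cv2.imread("pics/w4.png")
cv2.imwrite("pics/crop4.png",np.hstack([cv2.resize(a,(384,384),interpolation=cv2.INTER_CUBIC),b[:,56:456]]))
```

```text
side holder 0.71 [0.4301 0.0373 0.0775] [210.7387 189.1915]
side holder 0.58 [ 0.5101 -0.1576 -0.0006] [262.6847 231.2494]
side keyhole_large 0.84 [0.4715 0.0347 0.1371] [221.661  170.7711]
side keyhole_large 0.82 [ 0.4914 -0.1348  0.0469] [254.1666 217.3031]
side slot_end 0.76 [ 0.4858 -0.1376  0.0583] [253.2342 215.3337]
side slot_end 0.6 [0.4741 0.0337 0.1546] [222.3833 166.0249]
side channel_mid 0.9 [0.5084 0.0359 0.1387] [231.1619 167.4377]
side stand 0.85 [ 0.4968  0.0351 -0.0012] [228.7313 203.3077]
top holder 0.65 [0.4352 0.0368 0.0729] [236.1111 213.5523]
top holder 0.55 [ 0.5106 -0.1561 -0.0007] [293.4864 196.6103]
top keyhole_large 0.64 [ 0.4862 -0.1393  0.0441] [289.3294 200.9755]
top slot_end 0.55 [ 0.4909 -0.1376  0.0579] [289.0619 198.7824]
top slot_end 0.54 [ 0.6036 -0.2475 -0.0041] [319.6153 171.2696]
top channel_mid 0.94 [0.5073 0.0395 0.1387] [234.9304 187.7816]
top stand 0.86 [ 0.4963  0.0401 -0.0029] [236.7108 199.7571]
wrist holder 0.97 [0.4362 0.0344 0.0755] [248.5195 236.3251]
wrist holder 0.56 [ 0.5069 -0.1567 -0.0012] [ 51.6676 274.7306]
wrist keyhole_large 0.68 [ 0.4877 -0.134   0.0464] [ 37.8724 288.3122]
wrist keyhole_large 0.35 [ 0.3993 -0.1162  0.0028] [ 58.7557 162.3564]
wrist slot_end 0.89 [ 0.4852 -0.1371  0.0582] [ 24.0726 295.2363]
wrist slot_end 0.53 [0.4368 0.036  0.0785] [251.4229 239.4728]
[0.4289 0.0359 0.1023] [-179.9991    0.0015  175.9219] [ 0.2557  0.1414 -1.92  ] 0.06294978815444686 11.4
```

View pics/crop4.png

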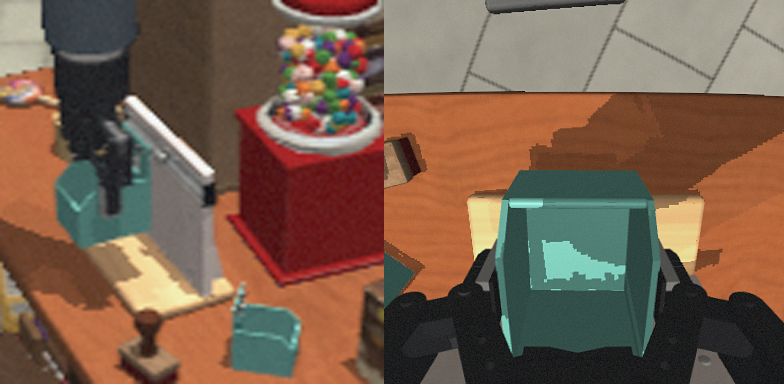

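Call:
move_arm:
  deltas:
    - [-4, 0, 0, 0, 0, 0]
    - [-8, 0, 0, 0, 0, 0]
    - [-12, 0, 0, 0, 0, 0]
    - [-14, 0, 0, 0, 0, 0]
    - [-15, 0, 0, 0, 0, 0]
    - [-16, 0, 0, 0, 0, 0]
    - [-17, 0, 0, 0, 0, 0]
    - [-18, 0, 0, 0, 0, 0]
    - [-18, 0, 0, 0, 0, 0]
    - [-18, 0, 0, 0, 0, 0]

```text
clock: 12.65
position: [0.4468, 0.0347, 0.1023]
tool_rot: [180.0, -0.0, 175.9]
wrist_force: [0.2, -0.6, -1.8]
width: 0.0634
finger_force: 67.1
```

Call:
move_arm:
  deltas:
    - [-0.4, 0, 0, 0, 0, 0]
    - [-0.8, 0, 0, 0, 0, 0]
    - [-1.2, 0, 0, 0, 0, 0]
    - [-1.6, 0, 0, 0, 0, 0]
    - [-2, 0, 0, 0, 0, 0]
    - [-2.4, 0, 0, 0, 0, 0]
    - [-2.8, 0, 0, 0, 0, 0]
    - [-3, 0, 0, 0, 0, 0]
    - [-3, 0, 0, 0, 0, 0]
    - [-3, 0, 0, 0, 0, 0]

```text
clock: 13.9
position: [0.4498, 0.0344, 0.1023]
tool_rot: [-180.0, -0.0, 175.9]
wrist_force: [0.4, -0.0, -1.9]
width: 0.0629
finger_force: 67.1
```

Call:
move_arm:
  deltas:
    - [-0.4, 0, 0, 0, 0, 0]
    - [-0.8, 0, 0, 0, 0, 0]
    - [-1.2, 0, 0, 0, 0, 0]
    - [-1.6, 0, 0, 0, 0, 0]
    - [-2, 0, 0, 0, 0, 0]
    - [-2, 0, 0, 0, 0, 0]
    - [-2, 0, 0, 0, 0, 0]
    - [-2, 0, 0, 0, 0, 0]
    - [-2, 0, 0, 0, 0, 0]
    - [-2, 0, 0, 0, 0, 0]

```text
clock: 15.15
position: [0.4518, 0.0343, 0.1023]
tool_rot: [-180.0, 0.0, 175.9]
wrist_force: [0.0, 0.1, -2.3]
width: 0.063
finger_force: 67.1
```

Call:
move_arm:
  deltas:
    - [-0.4, 0, 0, 0, 0, 0]
    - [-0.8, 0, 0, 0, 0, 0]
    - [-1.2, 0, 0, 0, 0, 0]
    - [-1.6, 0, 0, 0, 0, 0]
    - [-2, 0, 0, 0, 0, 0]
    - [-2, 0, 0, 0, 0, 0]
    - [-2, 0, 0, 0, 0, 0]
    - [-2, 0, 0, 0, 0, 0]
    - [-2, 0, 0, 0, 0, 0]
    - [-2, 0, 0, 0, 0, 0]

```text
clock: 16.4
position: [0.4538, 0.0341, 0.1023]
tool_rot: [180.0, 0.0, 175.9]
wrist_force: [0.7, -0.7, -1.7]
width: 0.0633
finger_force: 67.1
```

Call:
move_arm:
  deltas:
    - [-0.4, 0, 0, 0, 0, 0]
    - [-0.8, 0, 0, 0, 0, 0]
    - [-1.2, 0, 0, 0, 0, 0]
    - [-1.6, 0, 0, 0, 0, 0]
    - [-2, 0, 0, 0, 0, 0]
    - [-2, 0, 0, 0, 0, 0]
    - [-2, 0, 0, 0, 0, 0]
    - [-2, 0, 0, 0, 0, 0]
    - [-2, 0, 0, 0, 0, 0]
    - [-2, 0, 0, 0, 0, 0]

```text
clock: 17.65
position: [0.4558, 0.034, 0.1023]
tool_rot: [180.0, -0.0, 175.9]
wrist_force: [0.5, 0.2, -1.5]
width: 0.0631
finger_force: 67.1
```

Call:
move_arm:
  deltas:
    - [-0.4, 0, 0, 0, 0, 0]
    - [-0.8, 0, 0, 0, 0, 0]
    - [-1.2, 0, 0, 0, 0, 0]
    - [-1.6, 0, 0, 0, 0, 0]
    - [-2, 0, 0, 0, 0, 0]
    - [-2, 0, 0, 0, 0, 0]
    - [-2, 0, 0, 0, 0, 0]
    - [-2, 0, 0, 0, 0, 0]
    - [-2, 0, 0, 0, 0, 0]
    - [-2, 0, 0, 0, 0, 0]

```text
clock: 18.9
position: [0.4578, 0.0339, 0.1023]
tool_rot: [180.0, 0.0, 175.9]
wrist_force: [-0.4, -0.6, -2.7]
width: 0.0635
finger_force: 67.1
```

Call:
move_arm:
  deltas:
    - [-0.3, 0, 0, 0, 0, 0]
    - [-0.6, 0, 0, 0, 0, 0]
    - [-0.9, 0, 0, 0, 0, 0]
    - [-1.2, 0, 0, 0, 0, 0]
    - [-1.5, 0, 0, 0, 0, 0]
    - [-1.5, 0, 0, 0, 0, 0]
    - [-1.5, 0, 0, 0, 0, 0]
    - [-1.5, 0, 0, 0, 0, 0]
    - [-1.5, 0, 0, 0, 0, 0]
    - [-1.5, 0, 0, 0, 0, 0]

```text
clock: 20.15
position: [0.4593, 0.0338, 0.1023]
tool_rot: [180.0, 0.0, 175.9]
wrist_force: [0.4, 0.4, -2.1]
width: 0.063
finger_force: 67.1
```

Run:
```python
from h import *
s=shot("side"); q=shot("top")
for n,c in(("side",s),("top",q)):
    for t in("holder","keyhole_large","slot_end","channel_mid"):
        for k,x in places(c,t)[:1]: print(n,t,k,x,proj(c,x)[0])
f=[]
for i in range(4): shot("wrist"); f.append(manip.get_obs()["wrist_force"])
print(np.mean(f,0),manip.get_obs()["clock"])
```

```text
side holder 0.87 [0.4662 0.0349 0.0753] [220.6078 187.1635]
side keyhole_large 0.87 [0.5043 0.0313 0.1403] [230.8009 167.8804]
side slot_end 0.93 [ 0.4838 -0.1394  0.0582] [253.0132 215.8347]
side channel_mid 0.66 [0.5121 0.036  0.1375] [232.1255 167.477 ]
top holder 0.56 [ 0.5115 -0.158  -0.0013] [294.0184 196.4068]
top keyhole_large 0.69 [ 0.4886 -0.137   0.0467] [288.6847 200.0912]
top slot_end 0.73 [ 0.4893 -0.1398  0.0571] [289.6815 199.3202]
[ 0.0313  0.4338 -2.5292] 20.85
```

Call:
move_arm:
  deltas:
    - [-0.3, 0, 0, 0, 0, 0]
    - [-0.6, 0, 0, 0, 0, 0]
    - [-0.9, 0, 0, 0, 0, 0]
    - [-1.2, 0, 0, 0, 0, 0]
    - [-1.5, 0, 0, 0, 0, 0]
    - [-1.5, 0, 0, 0, 0, 0]
    - [-1.5, 0, 0, 0, 0, 0]
    - [-1.5, 0, 0, 0, 0, 0]
    - [-1.5, 0, 0, 0, 0, 0]
    - [-1.5, 0, 0, 0, 0, 0]

```text
clock: 22.1
position: [0.4595, 0.0337, 0.102]
tool_rot: [-180.0, -0.1, 175.9]
wrist_force: [-6.2, 1.5, 0.9]
width: 0.063
finger_force: 67.5
```

Call:
move_arm:
  deltas:
    - [-0.3, 0, 0, 0, 0, 0]
    - [-0.6, 0, 0, 0, 0, 0]
    - [-0.9, 0, 0, 0, 0, 0]
    - [-1.2, 0, 0, 0, 0, 0]
    - [-1.2, 0, 0, 0, 0, 0]
    - [-1.2, 0, 0, 0, 0, 0]
    - [-1.2, 0, 0, 0, 0, 0]
    - [-1.2, 0, 0, 0, 0, 0]
    - [-1.2, 0, 0, 0, 0, 0]
    - [-1.2, 0, 0, 0, 0, 0]

```text
clock: 23.35
position: [0.4595, 0.0336, 0.1018]
tool_rot: [-180.0, -0.3, 175.9]
wrist_force: [-11.1, 2.4, 4.0]
width: 0.0636
finger_force: 67.8
```

Call:
move_arm:
  deltas:
    - [0.5, 0, 0, 0, 0, 0]
    - [1.2, 0, 0, 0, 0, 0]
    - [1.2, 0, 1, 0, 0, 0]
    - [1.2, 0, 2, 0, 0, 0]
    - [1.2, 0, 3, 0, 0, 0]
    - [1.2, 0, 4, 0, 0, 0]
    - [1.2, 0, 5, 0, 0, 0]
    - [1.2, 0, 6, 0, 0, 0]
    - [1.2, 0, 6, 0, 0, 0]
    - [1.2, 0, 6, 0, 0, 0]

```text
clock: 24.6
position: [0.4596, 0.0336, 0.0967]
tool_rot: [-180.0, -0.1, 175.9]
wrist_force: [-9.5, 1.5, 6.7]
width: 0.0629
finger_force: 68.1
```

Call:
move_arm:
  deltas:
    - [0.5, 0, 0, 0, 0, 0]
    - [0.8, 0, 0.8, 0, 0, 0]
    - [0.8, 0, 1.6, 0, 0, 0]
    - [0.8, 0, 2.4, 0, 0, 0]
    - [0.8, 0, 3.2, 0, 0, 0]
    - [0.8, 0, 4, 0, 0, 0]
    - [0.8, 0, 4.5, 0, 0, 0]
    - [0.8, 0, 5, 0, 0, 0]
    - [0.8, 0, 5, 0, 0, 0]
    - [0.8, 0, 5, 0, 0, 0]

```text
clock: 25.85
position: [0.4596, 0.0336, 0.0918]
tool_rot: [-180.0, -0.0, 175.9]
wrist_force: [-6.3, 1.3, 5.0]
width: 0.063
finger_force: 68.1
```

Call:
move_arm:
  deltas:
    - [0, 0, 0.8, 0, 0, 0]
    - [0, 0, 1.6, 0, 0, 0]
    - [0, 0, 2.4, 0, 0, 0]
    - [0, 0, 3.2, 0, 0, 0]
    - [0, 0, 4, 0, 0, 0]
    - [0, 0, 4.8, 0, 0, 0]
    - [0, 0, 5.5, 0, 0, 0]
    - [0, 0, 6.2, 0, 0, 0]
    - [0, 0, 7, 0, 0, 0]
    - [0, 0, 7, 0, 0, 0]

```text
clock: 27.1
position: [0.4596, 0.0336, 0.0853]
tool_rot: [-180.0, -0.0, 176.0]
wrist_force: [-10.0, 2.7, 11.3]
width: 0.0635
finger_force: 68.7
```

Run:
```python
from h import *
s=shot("side"); save(s,"s5.png")
for t in("holder","keyhole_large","slot_end","channel_mid"):
    for k,x in places(s,t)[:2]: print(t,k,x)
o=manip.get_obs(); print(o["position"],o["wrist_force"],o["ft_torque"],o["clock"])
```

```text
holder 0.8 [0.4649 0.0371 0.0577]
holder 0.63 [0.5034 0.0313 0.1204]
keyhole_large 0.56 [ 0.4907 -0.1345  0.048 ]
slot_end 0.85 [0.504  0.028  0.1429]
slot_end 0.63 [ 0.4874 -0.1386  0.0594]
channel_mid 0.9 [0.5089 0.0347 0.1393]
[0.4596 0.0336 0.0853] [-9.6076  1.3951 10.9676] [0.6276 3.1297 0.3487] 27.35
```

Call:
move_arm:
  deltas:
    - [0.3, 0, 0.5, 0, 0, 0]
    - [0.5, 0, 1, 0, 0, 0]
    - [0.5, 0, 1.5, 0, 0, 0]
    - [0.5, 0, 2, 0, 0, 0]
    - [0.5, 0, 2, 0, 0, 0]
    - [0.5, 0, 2, 0, 0, 0]
    - [0.5, 0, 2, 0, 0, 0]
    - [0.5, 0, 2, 0, 0, 0]
    - [0.5, 0, 2, 0, 0, 0]
    - [0.5, 0, 2, 0, 0, 0]

```text
clock: 28.6
position: [0.4596, 0.0335, 0.085]
tool_rot: [-180.0, 0.1, 176.0]
wrist_force: [-14.0, 2.3, 23.2]
width: 0.0634
finger_force: 70.3
```

Call:
move_arm:
  deltas:
    - [0, 0, -0.7, 0, 0, 0]
    - [0, 0, -1.4, 0, 0, 0]
    - [0, 0, -2.1, 0, 0, 0]
    - [0, 0, -2.8, 0, 0, 0]
    - [0, 0, -3.3, 0, 0, 0]
    - [0, 0, -3.3, 0, 0, 0]
    - [0, 0, -3.3, 0, 0, 0]
    - [0, 0, -3.3, 0, 0, 0]
    - [0, 0, -3.3, 0, 0, 0]
    - [0, 0, -3.3, 0, 0, 0]

```text
clock: 29.85
position: [0.4595, 0.0337, 0.0856]
tool_rot: [-180.0, 0.0, 175.9]
wrist_force: [-4.2, -0.7, 1.3]
width: 0.0634
finger_force: 67.5
```

Call:
move_arm:
  deltas:
    - [0.5, 0, 0, 0, 0, 0]
    - [0.5, 0, 0, 0, 0, 0]
    - [0.5, 0, 0, 0, 0, 0]
    - [0.5, 0, 0, 0, 0, 0]
    - [0.5, 0, 0, 0, 0, 0]
    - [0.5, 0, 0, 0, 0, 0]
    - [0.5, 0, 0, 0, 0, 0]
    - [0.5, 0, 0, 0, 0, 0]
    - [0.5, 0, 0, 0, 0, 0]
    - [0.5, 0, 0, 0, 0, 0]
  hand: 0

```text
clock: 31.1
position: [0.459, 0.0338, 0.0856]
tool_rot: [-180.0, -0.0, 175.9]
wrist_force: [-0.4, 0.2, -0.5]
width: 0.0855
finger_force: 0.0
```

Run:
```python
from h import *
s=shot("side"); save(s,"s6.png"); p=shot("wrist"); save(p,"w6.png")
for c in(s,p):
  for t in("holder","slot_end","channel_mid"):
    for k,x in places(c,t)[:2]: print(t,k,x)
a=cv2.imread("pics/s6.png")[120:240,180:300]
b=cv2.imread("pics/w6.png")
cv2.imwrite("pics/crop6.png",np.hstack([cv2.resize(a,(384,384),interpolation=cv2.INTER_CUBIC),b[:,56:456]]))
o=manip.get_obs(); print(o["position"],o["wrist_force"],o["finger_force"],o["width"],o["clock"])
```

```text
holder 0.95 [0.4649 0.0366 0.0577]
holder 0.62 [ 0.5122 -0.1566  0.0002]
slot_end 0.89 [0.5004 0.0269 0.1435]
slot_end 0.62 [ 0.4857 -0.1352  0.0609]
channel_mid 0.83 [0.5072 0.0325 0.1353]
holder 0.83 [0.467  0.0323 0.0561]
holder 0.56 [ 0.5086 -0.1536 -0.0021]
channel_mid 0.64 [0.4664 0.0321 0.0592]
[0.459  0.0338 0.0856] [-0.1196  0.4373 -0.0806] 0.0 0.08563636156382357 31.5
```

View pics/crop6.png

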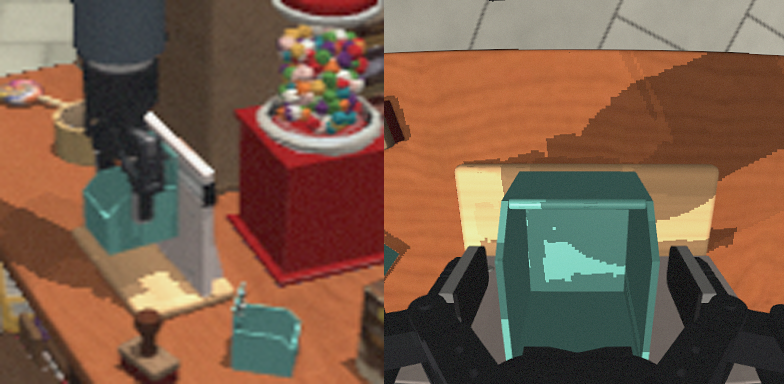

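The picture shows the holder hanging upright on the panel (left half, about (130,205)). In the right half the fingers are open and clear of both walls. Withdrawing straight up.

Call:
move_arm:
  deltas:
    - [1, 0, -5, 0, 0, 0]
    - [1, 0, -15, 0, 0, 0]
    - [1, 0, -30, 0, 0, 0]
    - [1, 0, -50, 0, 0, 0]
    - [1, 0, -75, 0, 0, 0]
    - [1, 0, -105, 0, 0, 0]
    - [1, 0, -135, 0, 0, 0]
    - [10, 0, -165, 0, 0, 0]
    - [20, 0, -190, 0, 0, 0]
    - [20, 0, -190, 0, 0, 0]

```text
clock: 32.75
position: [0.4397, 0.0354, 0.2786]
tool_rot: [179.9, 0.3, 175.9]
wrist_force: [0.1, 0.9, -1.1]
width: 0.0854
finger_force: 0.0
```

Run:
```python
from h import *
s=shot("side"); save(s,"s7.png"); p=shot("wrist"); save(p,"w7.png")
for c in(s,p):
  for t in("holder","keyhole_large","slot_end","channel_mid","stand"):
    for k,x in places(c,t)[:2]: print(t,k,x)
a=cv2.imread("pics/s7.png")[120:240,180:300]
b=cv2.imread("pics/w7.png")
cv2.imwrite("pics/crop7.png",np.hstack([cv2.resize(a,(384,384),interpolation=cv2.INTER_CUBIC),b[:,56:456]]))
o=manip.get_obs(); print(o["position"],o["wrist_force"],o["clock"])
```

```text
holder 0.96 [ 0.5108 -0.1578 -0.0006]
holder 0.9 [0.4659 0.0356 0.0604]
keyhole_large 0.78 [ 0.4914 -0.1327  0.0463]
keyhole_large 0.57 [0.504  0.0313 0.1192]
slot_end 0.7 [ 0.4877 -0.1371  0.06  ]
slot_end 0.65 [0.5029 0.03   0.1396]
channel_mid 0.62 [0.509  0.0347 0.1401]
stand 0.88 [ 0.4944  0.0352 -0.0048]
holder 0.76 [0.4688 0.0306 0.0546]
holder 0.65 [ 0.5089 -0.1577  0.0013]
keyhole_large 0.98 [0.506  0.0297 0.121 ]
keyhole_large 0.83 [ 0.4903 -0.1381  0.0438]
slot_end 0.93 [ 0.4845 -0.1371  0.0575]
slot_end 0.7 [0.5053 0.0286 0.14  ]
channel_mid 0.56 [0.4984 0.0334 0.1368]
[0.439  0.0352 0.2754] [0.4443 0.5218 0.0399] 33.35
```

View pics/crop7.png

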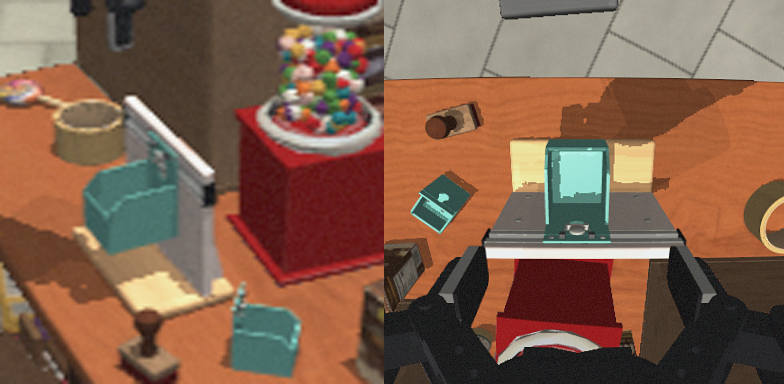

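Both cameras put slot_end at z = 0.140, and the stud head shows through the keyhole at (577,228). The holder hangs flat and the bystanders have not moved.

```bash
python3 -c "
from plant import job
print(job.sign_off())"
```

```text
the job is handed in; nothing more can be done
None
```

The larger teal holder hangs fully home, released and flat against the panel on the stand's stud, and the job was handed in at about 33 s; sign-off gave no verdict.

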